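# Close up the padlock row on the locksmith's counter

## Task

On one of the two black display mats three rectangular brass padlocks lie in a row, short of the metal stop at the mat's end. Push the row from its rear end along the mat, as one block and without lifting the locks, until the front lock is up against the stop; the three must stay together in a straight row on the way and finish close together, straight and on the mat.

Things in the scene. Friction and masses are not known exactly. Their poses are not given: they have to be found in the camera images.
- lock_lead: rectangular brass padlock lying flat, 0.2 to 0.4 kg: body 48 mm along the row (own y), 46 mm across (own x), 28 mm high, flat upright sides; steel shackle (8 mm bar) sticks out 30 mm from its +x side. Origin: centre of the body's underside; z up. The front one, 50 to 110 mm short of the stop at first.
- lock_mid: rectangular brass padlock lying flat, 0.2 to 0.4 kg: body 48 mm along the row (own y), 46 mm across (own x), 28 mm high, flat upright sides; steel shackle (8 mm bar) sticks out 30 mm from its +x side. Origin: centre of the body's underside; z up. The middle one, at first 1 to 4 mm behind the front one.
- lock_tail: rectangular brass padlock lying flat, 0.2 to 0.4 kg: body 48 mm along the row (own y), 46 mm across (own x), 28 mm high, flat upright sides; steel shackle (8 mm bar) sticks out 30 mm from its +x side. Origin: centre of the body's underside; z up. The rear one, at first 1 to 4 mm behind the middle one; its flat -y side is the row's free rear end.
- stand: fixed black mat, flush, with an aluminium stop bar (100 mm wide, 15 thick, 30 high) across its end; the mat with the brass padlocks (an identical one holds round steel locks). Origin: on the counter, on the line for the lock bodies' centres. +y runs along the mat to the stop, near face at y = 150 mm; mat y -170 to 150, x -45 to 75 mm. Row lies along y within 5 degrees and 15 mm, way clear.
There are look-alikes about, which are no part of the job. What is shaped like the lock_tail but blue, purple or red is not meant.

How it is judged:
By the outcome, as a careful person would: the job done as asked, in the order asked, and still so for the second after the job is handed in, with the robot touching nothing.
It also fails if it takes over 32 s, if anything falls off the work surface, if the arm or the gripper's body presses on something with over 40 N, if the wrist force passes 120 N, or if a joint passes its speed limit or range.

## Robot

A 7-joint arm with a two-finger parallel gripper is mounted at the origin on the work surface. World frame = base frame: x ahead of the robot, y to its left, z up, the work surface at z = 0. Lengths are in mm, angles in rad, forces in N, time in s.
With the tool pointing down it reaches from about 400 to 875 mm from the base axis. Payload 4.4 kg.
Tool frame: the origin (TCP) lies midway between the tips of the shut fingers; the grasp point (between the pads) lies 19 mm behind it; x points along the fingers, y is the direction in which the jaws open and shut, and the axes are right-handed (so a half turn about x gives the same grasp; the last joint's range is limited). The gripper opens to 85 mm and grips with 20 to 120 N. Pads are 22 mm wide; open, the fingers measure 114 mm over their backs; the gripper's body (76 mm by 85 mm) begins 54 mm behind the grasp point. The pads swing forward as they close: fully open they stand 13 mm farther back than shut.
Start: joints at [-1.266, 0.628, 0.038, 1.517, -0.027, 0.996, -0.02], TCP at [235.512, 605.848, 231.313] pointing down, gripper open.
Joint ranges: [-3.06, 3.06], [-0.37, 2.12], [-1.25, 1.32], [0.18, 2.47], [-1.1, 4.24], [0.23, 1.98], [-2.94, 2.94]. Speed limits (rad/s): [2.57, 2.57, 3.14, 3.14, 3.14, 3.14, 3.14].

## Interface

Orientations are given as [roll, pitch, yaw] about the fixed x, y, z axes, in that order (R = Rz(yaw) Ry(pitch) Rx(roll)).
In Python, from cell import ctrl gives the robot as it stands.
- The arm moves only by the tool arm_command, never from a script. Its argument "series" is a list of rows, each a list of 7 numbers: the opening, from 0 (shut) to 1 (fully open), then the shift along the world's x, y, z in cm, then the turn, a rotation vector about the world's x, y, z in degrees. In form: [[claw, x, y, z, rx, ry, rz], ...]. A call has 1 to 20 rows; each row shifts and turns the commanded pose from where the row before left it; what a row does not reach is not made up. A row lasts 1/12 s, in which the tool goes at most 41.7 mm and 7.16 degrees, less where a joint would pass 70% of its speed; a pose out of reach is approached as far as the arm can. A call with a gripper value outside its range is refused whole. The fingers move at their own pace and stop on an object; the grip force is fixed at half the most. Time passes only in rows, so rows that do not move let the fingers close. It gives the time, the measured TCP pose, the force and the opening at its end, in the units of the state.
- ctrl.read_state(): the state, without advancing time (a new reading comes with each control period).
- ctrl.get_image(name): name is "scene" or "top" or "wrist"; returns the picture (420x560x3 uint8, blue, green, red); there is no depth.
- ctrl.calibration(name): a dict with "fovy" (degrees; the focal length in pixels is half the picture's height over the tangent of half this angle, whatever the lens; pixels are square), "cx", "cy" (the principal point, pixels), "cam_to_world" (4x4, takes a point from camera to world coordinates); the wrist camera has in their place "T_tool_cam" (4x4, takes a point from camera to tool coordinates, whose origin is the TCP and whose axes are the tool frame's). Camera axes: x right, y up, looking along -z (the intrinsics and any distortion apply to the point x, -y, -z); pixel columns grow to the right and rows downward; lengths in mm; the calibration is good to about 2 mm. A picture is of the moment at which its call begins: read the wrist's pose just before it. calibration takes no time and is no camera call.
- ctrl.finish_job(): hands the job in, once; it reports no verdict.
Trained networks look in the newest picture that a camera, given by its name, has taken for a name from the list of things; names that differ only in an ending like _2 or _b are one class to them, and where a whole thing is asked for, a point or a joint stands for the part that bears it (a point fixed in the world has none). Each returns a list of dicts, best first, with "conf" (0 to 1); they miss things now and then, are a little off and sometimes report something else, mostly with a low value. They report only what shows in the picture. A call takes as long as a camera call. They do not tell look-alikes from the thing itself.
- ctrl.spot_in(label, camera): "centre" ([x, y, z] in mm, in world coordinates, good to about 4 mm: the middle of the surface that is visible of it).
The state is a dict: "clock": time; "qpos": joint angles; "qd": joint speeds; "tau": joint torques, N m; "eef_pos": TCP position; "tool_rot": TCP orientation; "force": force on the tool from outside, world axes, zero at the start; "torque": the same for the moment, N m; "width": finger opening in mm.
Only numpy, scipy, OpenCV 4.12 (cv2) and the standard library are available. Lean on these libraries where they do the work, as an engineer would, in place of code of your own. Each camera call takes 0.05 s, during which the arm holds its last target.

## Working session

There is one attempt and no reset: what is moved stays moved. The work goes in short steps, Python scripts to look and compute and a tool call to move; the robot and the scene stay as the last step left them, time stands still between calls to the robot, and variables do not carry over. Pictures are saved under pics/ and viewed, and the job is handed in when it is done.

Besides the shell and the picture viewer there is one more tool, called after "Request:" by a JSON object that holds its "method" and its "body", one argument or row to a line. arm_command: Moves the arm, as the interface text tells. Its arguments: {"type":"object","properties":{"series":{"type":"array"}},"required":["series"]}

```bash
mkdir -p pics; ls
python3 - <<'E'
from cell import ctrl
import cv2
for n in ("scene","top"):
    cv2.imwrite(f"pics/{n}0.png",ctrl.get_image(n))
    c=ctrl.calibration(n); print(n,c)
    for l in ("lock_tail","stand"):
        print(l,[(x['centre'],x['conf']) for x in ctrl.spot_in(l,n)])
print(ctrl.read_state())
E
```

```text
pics
scene {'fovy': 56.30780943013659, 'cx': 273.68398387679326, 'cy': 210.92192403638677, 'cam_to_world': array([[-6.68282664e-01, -5.57101895e-01,  4.92986571e-01,
         9.12393137e+02],
       [ 7.43905234e-01, -4.98851875e-01,  4.44692938e-01,
         2.39222102e+02],
       [-1.81200344e-03,  6.63915872e-01,  7.47805076e-01,
         5.62099759e+02],
       [ 0.00000000e+00,  0.00000000e+00,  0.00000000e+00,
         1.00000000e+00]])}
lock_tail [([649.9, -74.7, 29.8], 0.9), ([440.8, -220.9, 23.2], 0.71), ([617.6, -256.2, 23.5], 0.65), ([734.8, -252.9, 26.8], 0.57), ([655.0, 55.4, 1.0], 0.2)]
stand [([655.7, 54.6, 3.3], 0.66)]
top {'fovy': 50.021985141235625, 'cx': 278.5468865842733, 'cy': 212.66378441781046, 'cam_to_world': array([[-1.94876102e-01,  9.56061022e-01, -2.19021981e-01,
         4.47730828e+02],
       [-9.80811167e-01, -1.88648986e-01,  4.92038032e-02,
        -7.84081020e+01],
       [ 5.72356370e-03,  2.24407850e-01,  9.74478506e-01,
         7.26818966e+02],
       [ 0.00000000e+00,  0.00000000e+00,  0.00000000e+00,
         1.00000000e+00]])}
lock_tail [([727.9, -259.3, 31.1], 0.8), ([434.5, -230.1, 28.9], 0.78), ([635.4, -77.0, 27.2], 0.68), ([610.5, -261.5, 29.2], 0.55)]
stand [([639.5, 24.1, -0.2], 0.75)]
{'clock': 0.3, 'qpos': array([-1.26584877,  0.62875291,  0.0384659 ,  1.51770322, -0.0269857 ,
        0.99627646, -0.01997854]), 'qd': array([ 6.35910667e-04, -3.17269935e-03,  1.85231020e-03,  4.49889800e-04,
       -8.53400558e-04, -5.40348938e-05,  1.26660293e-03]), 'tau': array([-8.51162677e-04, -5.62720907e+01,  1.22409571e+00, -1.93374413e+01,
        1.09159315e-02,  6.48731497e-03, -1.01348596e-05]), 'eef_pos': array([235.40580439, 605.67688054, 230.98674973]), 'tool_rot': array([-1.58895807,  1.57017376, -1.9596807 ]), 'force': array([0.28626921, 0.15840363, 1.09972473]), 'torque': array([-0.01252684, -0.01241559,  0.01696529]), 'width': 85.67976008470183}
```

View pics/scene0.png

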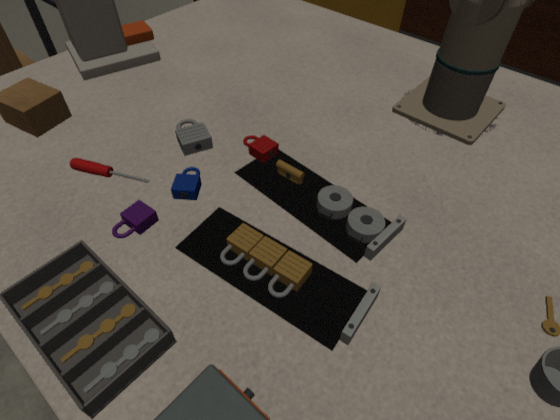

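View pics/top0.png

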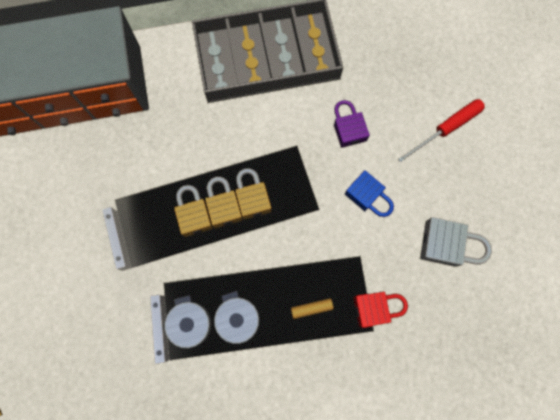

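The brass row is at top pixels (192,216) lead, (222,207) mid and (253,200) tail, with its stop at (115,237). Other things that could be mistaken for a lock are purple (351,128), blue (369,189), red (375,309), grey (445,242) and the round steel locks (187,324) and (236,320). The tail lock at (253,200) is the one to push. Next I'll take a close crop to check it.

Run:
```python
import cv2
i=cv2.imread("pics/top0.png")[135:280,90:330]
cv2.imwrite("pics/topcrop.png",cv2.resize(i,None,fx=3.3,fy=3.3,interpolation=cv2.INTER_CUBIC))
i=cv2.imread("pics/scene0.png")[200:345,170:400]
cv2.imwrite("pics/scenecrop.png",cv2.resize(i,None,fx=3.4,fy=3.4,interpolation=cv2.INTER_CUBIC))
```

```text
(no output)
```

View pics/topcrop.png

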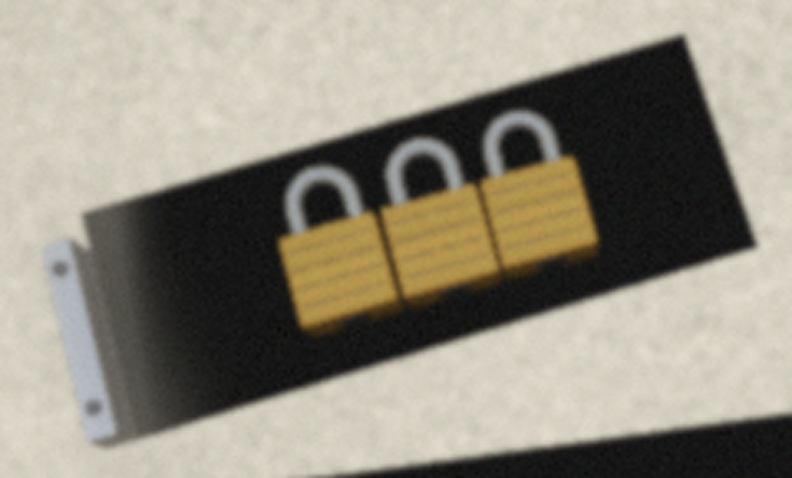

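View pics/scenecrop.png

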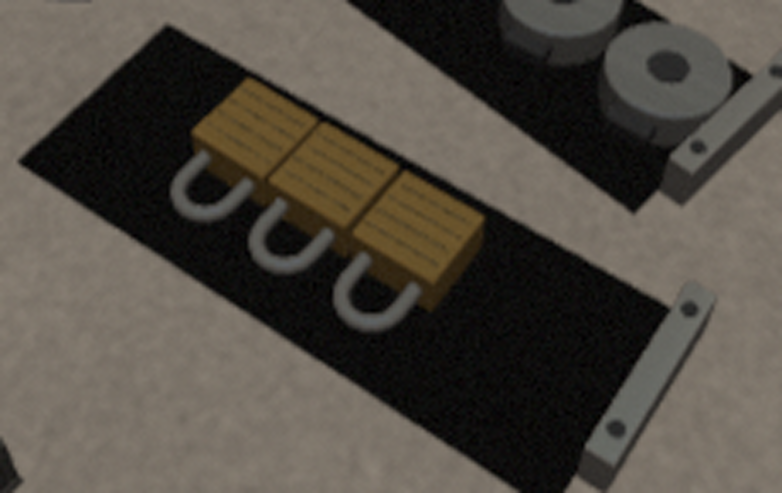

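```bash
cat > h.py <<'E'
import numpy as np
from cell import ctrl
def w(cam,u,v,z,T=None,c=None):
    c=c or ctrl.calibration(cam); f=210/np.tan(np.radians(c['fovy'])/2)
    T=c['cam_to_world'] if T is None else T
    d=T[:3,:3]@np.array([(u-c['cx'])/f,-(v-c['cy'])/f,-1.]); o=T[:3,3]
    return o+d*(z-o[2])/d[2]
E
python3 - <<'E'
from h import *
def t(a,b,z):return w('top',(a+.5)/3.3-.5+90,(b+.5)/3.3-.5+135,z).round(1)
def s(a,b,z):return w('scene',(a+.5)/3.4-.5+170,(b+.5)/3.4-.5+200,z).round(1)
print("mat top", [t(*p,0) for p in((84,213),(684,37),(755,244))])
print("mat scene", [s(*p,0) for p in((20,160),(168,26))])
print("bar top: far corners, near", [t(*p,30) for p in((45,245),(90,441),(72,238),(115,435))])
print("bar scene", [s(*p,30) for p in((683,283),(580,457),(715,300),(610,480))])
print("row top rear+x rear-x  front+x front-x gap1 gap2 (+x,-x)")
for p in((575,157),(598,246),(280,237),(303,325),(482,182),(500,268),(379,211),(401,300)):print(t(*p,28))
print("scene rear-x rear+x front-x front+x gap1(-x,+x) gap2")
for p in((248,79),(192,133),(484,218),(434,284),(318,122),(266,180),(402,170),(352,233)):print(s(*p,28))
E
```

```text
mat top [array([686.3, 147.4,   0. ]), array([ 720.4, -169. ,    0. ]), array([ 605.1, -181.5,    0. ])]
mat scene [array([ 721., -168.,    0.]), array([ 605.3, -179.9,    0. ])]
bar top: far corners, near [array([664.3, 158.3,  30. ]), array([566.3, 148. ,  30. ]), array([665.2, 145.2,  30. ]), array([566.8, 136.2,  30. ])]
bar scene [array([572.5, 135.5,  30. ]), array([672.3, 149.1,  30. ]), array([570.4, 151.1,  30. ]), array([672.2, 164.1,  30. ])]
row top rear+x rear-x  front+x front-x gap1 gap2 (+x,-x)
[ 659.  -100.3   28. ]
[ 612.7 -102.8   28. ]
[646.9  47.3  28. ]
[601.9  42.7  28. ]
[655.2 -53.4  28. ]
[611.2 -54.4  28. ]
[650.5  -1.7  28. ]
[604.9  -5.1  28. ]
scene rear-x rear+x front-x front+x gap1(-x,+x) gap2
[ 618.1 -100.5   28. ]
[662.1 -96.5  28. ]
[604.2  44.8  28. ]
[648.1  50.1  28. ]
[614.6 -54.   28. ]
[657.9 -48.4  28. ]
[608.9  -2.8  28. ]
[652.6   3.5  28. ]
```

Run:
```python
from h import *
from scipy.spatial.transform import Rotation as R
s=ctrl.read_state()
M=R.from_euler('xyz',s['tool_rot']).as_matrix();print(M.round(3))
print(ctrl.calibration('wrist'))
```

```text
[[-0.     0.362  0.932]
 [-0.001  0.932 -0.362]
 [-1.    -0.001 -0.   ]]
{'fovy': 65.36100431288432, 'cx': 282.30259553753905, 'cy': 216.39240003079433, 'T_tool_cam': array([[-9.97405228e-04,  3.06186804e-01, -9.51970927e-01,
        -1.42789786e+02],
       [ 9.99999421e-01,  6.90101538e-04, -8.25765413e-04,
        -1.30768724e+00],
       [ 4.04118129e-04, -9.51971200e-01, -3.06187315e-01,
        -7.87413594e+01],
       [ 0.00000000e+00,  0.00000000e+00,  0.00000000e+00,
         1.00000000e+00]])}
```

Request:
{"method": "arm_command", "body": {
  "series": [
    [0.18,1,-1.5,0,0,0,-2],
    [0.18,2,-3,0,0,0,-3],
    [0.18,2,-3,0,0,0,-3.3],
    [0.18,2,-3,0,0,0,-3.3],
    [0.18,2,-3,0,0,0,-3.3],
    [0.18,2,-3,0,0,0,-3.3],
    [0.18,2,-3.1,0,0,0,-3.3],
    [0.18,2.1,-3.1,0,0,0,-3.3],
    [0.18,2.1,-3.1,0,0,0,-3.3],
    [0.18,2.1,-3.1,0,0,0,-3.3],
    [0.18,2.1,-3.1,0,0,0,-3.3],
    [0.18,2.1,-3.1,0,0,0,-3.3],
    [0.18,2.1,-3.1,0,0,0,-3.3],
    [0.18,2.1,-3.1,0,0,0,-3.3],
    [0.18,2.1,-3.1,0,0,0,-3.3],
    [0.18,2.1,-3.1,0,0,0,-3.3],
    [0.18,2.1,-3.1,0,0,0,-3.3],
    [0.18,2.1,-3.1,0,0,0,-3.3],
    [0.18,2.1,-3.1,0,0,0,-3.3],
    [0.18,1.5,-2.2,0,0,0,-3.2]
  ]
}}

```text
clock: 1.97
eef_pos: [634.0, 11.7, 231.5]
tool_rot: [0.529, 1.569, -0.97]
force: [0.2, -0.1, 0.5]
width: 15.5
```

Request:
{"method": "arm_command", "body": {
  "series": [
    [0.18,0,0,0,0,0,0],
    [0.18,0,0,0,0,0,0]
  ]
}}

```text
clock: 2.13
eef_pos: [632.8, 13.7, 231.0]
tool_rot: [-0.353, 1.57, -1.849]
force: [-0.4, 1.0, 0.4]
width: 15.6
```

Run:
```python
from h import *
import cv2
from scipy.spatial.transform import Rotation as R
s=ctrl.read_state()
i=ctrl.get_image('wrist');cv2.imwrite('pics/w1.png',i)
M=R.from_euler('xyz',s['tool_rot']).as_matrix();print(M.round(3),s['eef_pos'],s['width'],s['clock'],s['qpos'].round(2))
np.savez('w1.npz',M=M,p=s['eef_pos'])
```

```text
[[-0.     0.997  0.075]
 [-0.001  0.075 -0.997]
 [-1.    -0.     0.001]] [632.83300824  13.74961408 230.98058622] 15.613285342321733 2.1333 [-0.28  0.63  0.36  1.57 -0.25  0.98  0.23]
```

View pics/w1.png

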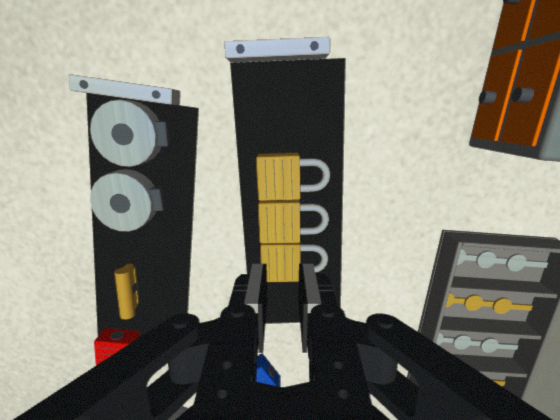

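The wrist view shows the brass row from (278,155) to (280,281), the stop's near face at about y=60 px and a clear way. The fingers are above the tail. I'll crop it to measure the corners.

Run:
```python
import cv2
i=cv2.imread("pics/w1.png")[30:330,210:360]
i=cv2.resize(i,None,fx=4,fy=4,interpolation=cv2.INTER_CUBIC)
cv2.imwrite("pics/w1a.png",i[:600]);cv2.imwrite("pics/w1b.png",i[400:1000])
```

```text
(no output)
```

View pics/w1a.png

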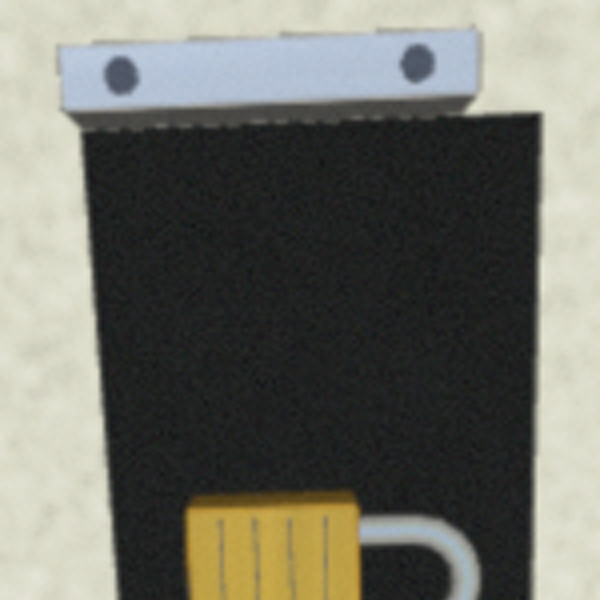

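View pics/w1b.png

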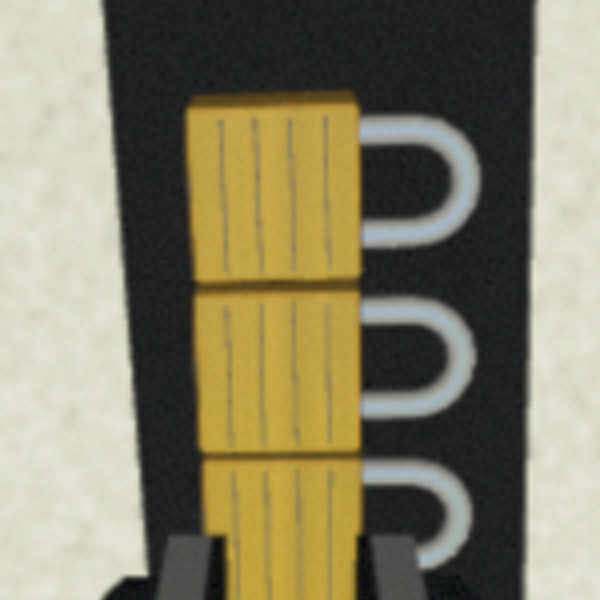

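Run:
```python
from h import *
d=np.load('w1.npz');c=ctrl.calibration('wrist')
Tt=np.eye(4);Tt[:3,:3]=d['M'];Tt[:3,3]=d['p'];T=Tt@c['T_tool_cam']
def t(a,b,z):return w('wrist',(a+.5)/4-.5+210,(b+.5)/4-.5+30,z,T,c).round(1)
print('bar top near',t(66,110,30),t(477,94,30),'far',t(58,45,30),t(480,28,30))
print('bar base near',t(84,129,0),t(541,114,0))
print('mat left',t(84,129,0),t(146,960,0),'right',t(541,114,0),t(525,960,0))
print('lead front',t(188,505,28),t(358,499,28),'rear',t(195,681,28),t(360,676,28))
print('mid front',t(195,694,28),t(360,689,28),'rear',t(201,853,28),t(360,851,28))
print('tail front',t(203,860,28),t(360,857,28),'left low',t(207,930,28))
print('right edge low',t(358,990,28))
```

```text
bar top near [569.1 135.8  30. ] [666.4 146.5  30. ] far [566.9 149.6  30. ] [665.5 160.5  30. ]
bar base near [568.9 135.6   0. ] [687.  147.9   0. ]
mat left [568.9 135.6   0. ] [ 594.6 -103.     0. ] right [687.  147.9   0. ] [714.2 -94.1   0. ]
lead front [602.7  44.4  28. ] [646.9  49.3  28. ] rear [607.  -3.  28.] [651.8   1.7  28. ]
mid front [607.2  -6.7  28. ] [652.1  -1.9  28. ] rear [611.3 -53.5  28. ] [656.4 -49.5  28. ]
tail front [612.  -55.6  28. ] [656.6 -51.4  28. ] left low [614.3 -77.5  28. ]
right edge low [659.8 -93.6  28. ]
```

Request:
{"method": "arm_command", "body": {
  "series": [
    [0.18,0.2,-2.5,0,0,0,0.3],
    [0.18,0.2,-4,0,0,0,0.4],
    [0.18,0.2,-4,0,0,0,0.4],
    [0.18,0.2,-3,0,0,0,0],
    [0.18,0.1,-1,-1.5,0,0,0],
    [0.18,0,0,-3,0,0,0],
    [0.18,0,0,-3,0,0,0],
    [0.18,0,0,-3,0,0,0],
    [0.18,0,0,-3,0,0,0],
    [0.18,0,0,-3,0,0,0],
    [0.18,0,0,-1.5,0,0,0],
    [0.18,0,0,0,0,0,0],
    [0.18,0,0,0,0,0,0]
  ]
}}

```text
clock: 3.27
eef_pos: [641.1, -127.1, 50.9]
tool_rot: [-2.401, 1.569, 2.411]
force: [0.2, -0.7, -0.1]
width: 15.4
```

Run:
```python
from h import *
import cv2
from scipy.spatial.transform import Rotation as R
s=ctrl.read_state()
i=ctrl.get_image('wrist');cv2.imwrite('pics/w2.png',i)
M=R.from_euler('xyz',s['tool_rot']).as_matrix();print(np.degrees(np.arctan2(M[1,1],M[0,1])),s['eef_pos'],s['width'],s['clock'])
np.savez('w2.npz',M=M,p=s['eef_pos'])
```

```text
5.6951568105401185 [ 641.08924077 -127.05396939   50.90555841] 15.38378867983323 3.2667
```

View pics/w2.png

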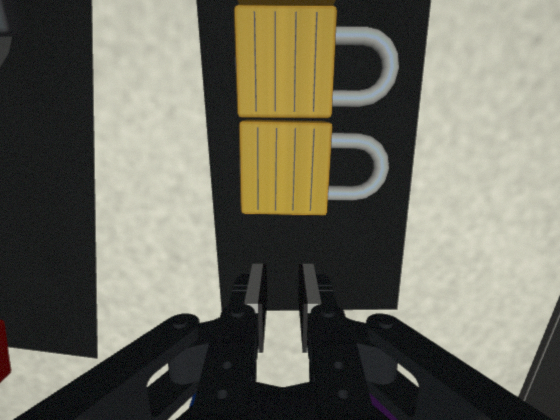

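Wrist view: the tail's rear edge runs from (241,213) to (327,215). The fingers, centred at about x=283, line up behind it with clear mat between.

Run:
```python
from h import *
d=np.load('w2.npz');c=ctrl.calibration('wrist')
Tt=np.eye(4);Tt[:3,:3]=d['M'];Tt[:3,3]=d['p'];T=Tt@c['T_tool_cam']
for p in((242,213),(327,215),(240,122),(331,123),(239,116),(332,117)):print(w('wrist',*p,28,T,c).round(1))
```

```text
[ 616.6 -103.1   28. ]
[661.5 -99.7  28. ]
[612.7 -56.9  28. ]
[656.9 -52.9  28. ]
[612.1 -54.1  28. ]
[657.  -50.1  28. ]
```

Request:
{"method": "arm_command", "body": {
  "series": [
    [0.18,0,0,-1.5,0,0,0],
    [0.18,0,0,-1.5,0,0,0],
    [0.18,0,0,-1,0,0,0],
    [0.18,0,0,-0.2,0,0,0],
    [0.18,0,0,0,0,0,0],
    [0.18,0,0,0,0,0,0]
  ]
}}

```text
clock: 3.82
eef_pos: [641.8, -129.3, 9.6]
tool_rot: [1.25, 1.57, -0.224]
force: [-0.2, 0.0, -0.5]
width: 15.5
```

Request:
{"method": "arm_command", "body": {
  "series": [
    [0.18,-0.02,0.2,0,0,0,0],
    [0.18,-0.02,0.2,0,0,0,0],
    [0.18,-0.02,0.2,0,0,0,0],
    [0.18,-0.02,0.2,0,0,0,0],
    [0.18,-0.02,0.2,0,0,0,0],
    [0.18,-0.02,0.2,0,0,0,0],
    [0.18,-0.02,0.2,0,0,0,0],
    [0.18,-0.02,0.2,0,0,0,0],
    [0.18,-0.02,0.2,0,0,0,0],
    [0.18,-0.02,0.2,0,0,0,0],
    [0.18,-0.02,0.2,0,0,0,0],
    [0.18,-0.02,0.2,0,0,0,0]
  ]
}}

```text
clock: 4.82
eef_pos: [639.2, -106.8, 9.4]
tool_rot: [0.163, 1.568, -1.312]
force: [1.4, -5.2, -0.2]
width: 15.6
```

```bash
cat > look.py <<'E'
from h import *
import cv2,sys
from scipy.spatial.transform import Rotation as R
n=sys.argv[1]
s=ctrl.read_state()
ims=[]
for k in sys.argv[2:]:
    i=ctrl.get_image(k);cv2.imwrite(f'pics/{n}_{k}.png',i)
M=R.from_euler('xyz',s['tool_rot']).as_matrix();print(np.degrees(np.arctan2(M[1,1],M[0,1])),s['eef_pos'],s['force'],s['width'],s['clock'])
np.savez(n+'.npz',M=M,p=s['eef_pos'])
E
python3 look.py a wrist
```

```text
5.511671939978486 [ 639.1920241  -106.7851235     9.37213315] [ 1.43475966 -5.22137545 -0.22065705] 15.55969167855374 4.8167
```

View pics/a_wrist.png

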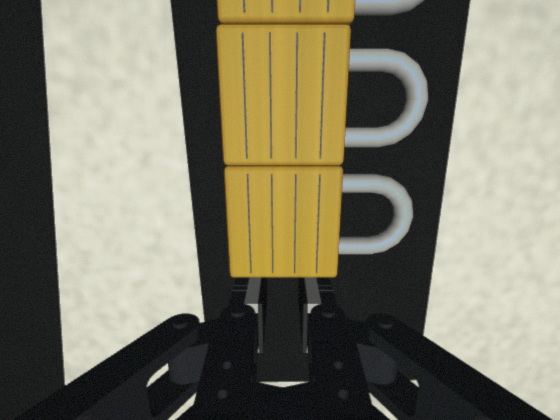

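Wrist view: the fingers press squarely on the tail's rear edge (231–338, 277), the tail–mid seam at (285,164) is shut, and the force is about 5 N.

Request:
{"method": "arm_command", "body": {
  "series": [
    [0.18,-0.02,0.2,0,0,0,0],
    [0.18,-0.02,0.2,0,0,0,0],
    [0.18,-0.02,0.2,0,0,0,0],
    [0.18,-0.02,0.2,0,0,0,0],
    [0.18,-0.02,0.2,0,0,0,0],
    [0.18,-0.02,0.2,0,0,0,0],
    [0.18,-0.02,0.2,0,0,0,0],
    [0.18,-0.02,0.2,0,0,0,0],
    [0.18,-0.02,0.2,0,0,0,0],
    [0.18,-0.02,0.2,0,0,0,0],
    [0.18,-0.02,0.2,0,0,0,0],
    [0.18,-0.02,0.2,0,0,0,0],
    [0.18,-0.02,0.2,0,0,0,0],
    [0.18,-0.02,0.2,0,0,0,0],
    [0.18,-0.02,0.2,0,0,0,0],
    [0.18,-0.02,0.2,0,0,0,0],
    [0.18,-0.02,0.2,0,0,0,0],
    [0.18,-0.02,0.2,0,0,0,0],
    [0.18,-0.02,0.2,0,0,0,0],
    [0.18,-0.02,0.2,0,0,0,0]
  ]
}}

```text
clock: 6.53
eef_pos: [635.1, -67.0, 9.4]
tool_rot: [0.055, 1.569, -1.42]
force: [1.0, -4.7, -1.6]
width: 15.3
```

```bash
python3 look.py b wrist top
python3 - <<'E'
import cv2,numpy as np
a=cv2.imread('pics/b_top.png')[130:290,90:330]
b=cv2.imread('pics/b_wrist.png')
cv2.imwrite('pics/b_both.png',np.hstack([cv2.resize(a,(450,300),interpolation=2),cv2.resize(b,(350,262))[:,:] if 0 else cv2.resize(b,(340,300))]))
E
```

```text
5.483397217622375 [635.07321493 -67.02627302   9.3605767 ] [ 0.96506494 -4.70633447 -1.55742098] 15.29532579965109 6.5333
```

View pics/b_both.png

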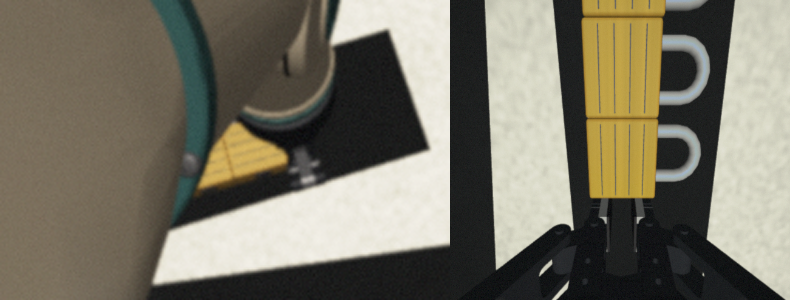

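The row is still together and straight in the wrist view; the top view is blocked by the arm. I'll carry on, adding a slight turn (0.6°) towards the stop's angle.

Request:
{"method": "arm_command", "body": {
  "series": [
    [0.18,-0.02,0.2,0,0,0,0.03],
    [0.18,-0.02,0.2,0,0,0,0.03],
    [0.18,-0.02,0.2,0,0,0,0.03],
    [0.18,-0.02,0.2,0,0,0,0.03],
    [0.18,-0.02,0.2,0,0,0,0.03],
    [0.18,-0.02,0.2,0,0,0,0.03],
    [0.18,-0.02,0.2,0,0,0,0.03],
    [0.18,-0.02,0.2,0,0,0,0.03],
    [0.18,-0.02,0.2,0,0,0,0.03],
    [0.18,-0.02,0.2,0,0,0,0.03],
    [0.18,-0.02,0.2,0,0,0,0.03],
    [0.18,-0.02,0.2,0,0,0,0.03],
    [0.18,-0.02,0.2,0,0,0,0.03],
    [0.18,-0.02,0.2,0,0,0,0.03],
    [0.18,-0.02,0.2,0,0,0,0.03],
    [0.18,-0.02,0.2,0,0,0,0.03],
    [0.18,-0.02,0.2,0,0,0,0.03],
    [0.18,-0.02,0.2,0,0,0,0.03],
    [0.18,-0.02,0.2,0,0,0,0.03],
    [0.18,-0.02,0.2,0,0,0,0.03]
  ]
}}

```text
clock: 8.3
eef_pos: [631.1, -26.6, 9.4]
tool_rot: [0.071, 1.569, -1.393]
force: [1.1, -4.2, -0.2]
width: 15.2
```

```bash
python3 look.py c wrist scene
python3 - <<'E'
import cv2,numpy as np
a=cv2.imread('pics/c_scene.png')[200:360,170:410]
b=cv2.imread('pics/c_wrist.png')
cv2.imwrite('pics/c_both.png',np.hstack([cv2.resize(a,(450,300),interpolation=2),cv2.resize(b,(340,300))]))
E
```

```text
6.093454265137579 [631.12625221 -26.59635523   9.36021389] [ 1.05057059 -4.23554766 -0.17323145] 15.183669204603685 8.3
```

View pics/c_both.png

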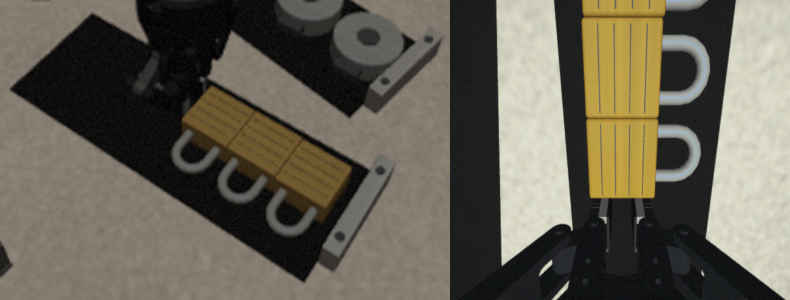

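The row is straight and tight, with about 13 mm left in the scene view (lead front to the stop). I'll make the final approach slowly and watch the force.

Request:
{"method": "arm_command", "body": {
  "series": [
    [0.18,-0.02,0.2,0,0,0,0],
    [0.18,-0.02,0.2,0,0,0,0],
    [0.18,-0.02,0.2,0,0,0,0],
    [0.18,-0.01,0.1,0,0,0,0],
    [0.18,-0.01,0.1,0,0,0,0],
    [0.18,-0.01,0.1,0,0,0,0]
  ]
}}

```text
clock: 8.9
eef_pos: [630.2, -17.3, 9.4]
tool_rot: [-0.036, 1.57, -1.5]
force: [1.2, -4.7, -1.0]
width: 15.7
```

Request:
{"method": "arm_command", "body": {
  "series": [
    [0.18,-0.01,0.1,0,0,0,0],
    [0.18,-0.01,0.1,0,0,0,0]
  ]
}}

```text
clock: 9.07
eef_pos: [630.0, -15.4, 9.3]
tool_rot: [-0.048, 1.57, -1.512]
force: [0.9, -6.0, -1.7]
width: 15.8
```

```bash
python3 look.py d scene
python3 - <<'E'
import cv2,numpy as np
a=cv2.imread('pics/d_scene.png')[220:350,230:400]
cv2.imwrite('pics/d_s.png',cv2.resize(a,None,fx=4,fy=4,interpolation=2))
E
```

```text
6.105720955978011 [629.96325963 -15.37968773   9.3471948 ] [ 0.89567905 -5.99867419 -1.65166848] 15.82268338019999 9.0667
```

View pics/d_s.png

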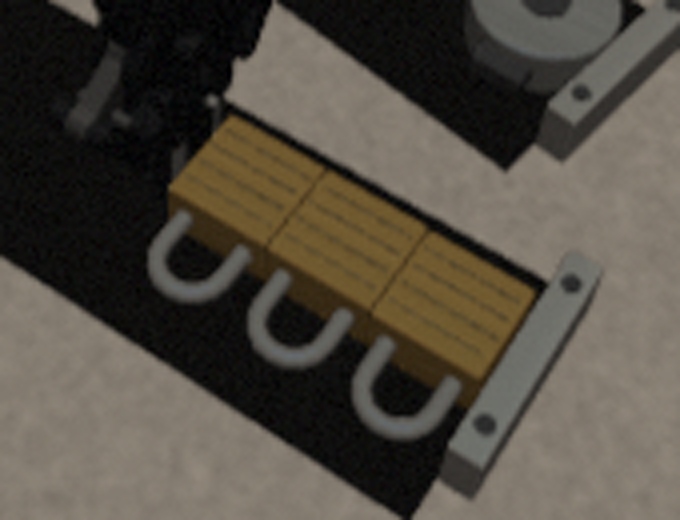

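The lead is at or within a millimetre or two of the stop. I'll keep nudging until the force rises.

Request:
{"method": "arm_command", "body": {
  "series": [
    [0.18,-0.005,0.05,0,0,0,0],
    [0.18,-0.005,0.05,0,0,0,0]
  ]
}}

```text
clock: 9.28
eef_pos: [629.9, -14.4, 9.4]
tool_rot: [-0.03, 1.57, -1.495]
force: [0.5, -5.6, -1.2]
width: 15.3
```

Request:
{"method": "arm_command", "body": {
  "series": [
    [0.18,-0.005,0.05,0,0,0,0],
    [0.18,-0.005,0.05,0,0,0,0]
  ]
}}

```text
clock: 9.45
eef_pos: [629.8, -13.5, 9.4]
tool_rot: [-0.024, 1.57, -1.489]
force: [0.8, -5.8, -0.5]
width: 15.5
```

Request:
{"method": "arm_command", "body": {
  "series": [
    [0.18,-0.005,0.05,0,0,0,0],
    [0.18,-0.005,0.05,0,0,0,0]
  ]
}}

```text
clock: 9.62
eef_pos: [629.7, -13.4, 9.3]
tool_rot: [0.035, 1.568, -1.43]
force: [0.4, -7.6, -0.3]
width: 15.3
```

Request:
{"method": "arm_command", "body": {
  "series": [
    [0.18,-0.005,0.05,0,0,0,0],
    [0.18,-0.005,0.05,0,0,0,0]
  ]
}}

```text
clock: 9.78
eef_pos: [629.7, -13.4, 9.4]
tool_rot: [0.069, 1.567, -1.396]
force: [0.8, -9.4, -2.0]
width: 15.4
```

The TCP has stopped advancing while the force rises, so the lead has met the stop. I'll press a little more to seat it, then look.

Request:
{"method": "arm_command", "body": {
  "series": [
    [0.18,-0.01,0.1,0,0,0,0],
    [0.18,-0.01,0.1,0,0,0,0],
    [0.18,0,0,0,0,0,0],
    [0.18,0,0,0,0,0,0]
  ]
}}

```text
clock: 10.12
eef_pos: [629.8, -13.4, 9.5]
tool_rot: [0.133, 1.565, -1.333]
force: [0.7, -11.4, -1.4]
width: 15.6
```

```bash
python3 look.py e scene wrist
python3 - <<'E'
import cv2,numpy as np
a=cv2.imread('pics/e_scene.png')[220:350,230:400]
cv2.imwrite('pics/e_s.png',cv2.resize(a,None,fx=4,fy=4,interpolation=2))
E
```

```text
5.997058568450923 [629.79550964 -13.35156103   9.45813089] [  0.74736412 -11.41603656  -1.4379176 ] 15.590285356190833 10.1167
```

View pics/e_s.png

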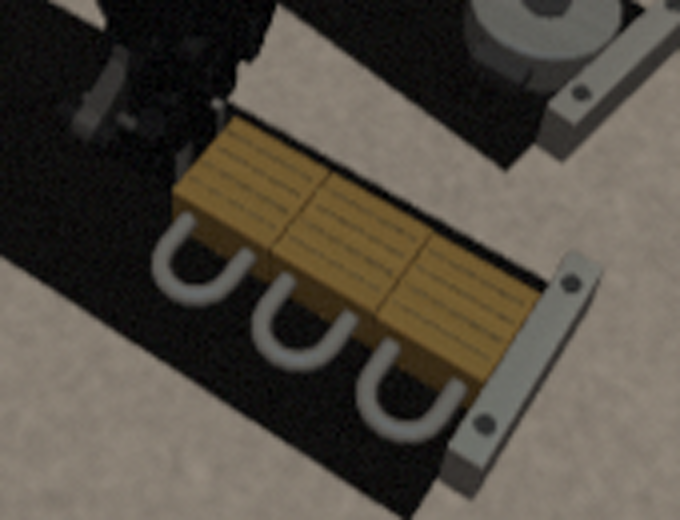

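View pics/e_wrist.png

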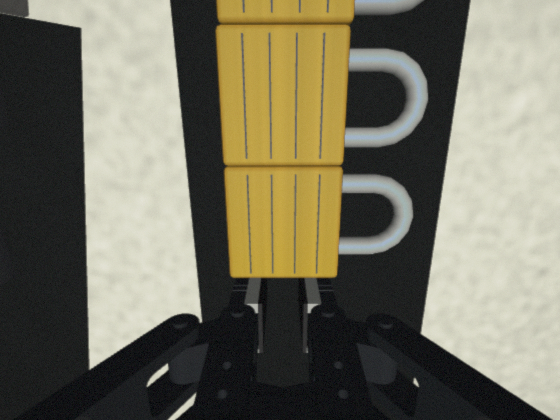

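The lead sits flush against the stop and the seams are shut. I'll back straight off, lift and check from above.

Request:
{"method": "arm_command", "body": {
  "series": [
    [0.18,0.02,-0.2,0,0,0,0],
    [0.18,0.02,-0.2,0,0,0,0],
    [0.18,0.03,-0.3,0,0,0,0],
    [0.18,0.05,-0.5,0,0,0,0],
    [0.18,0.1,-1,0,0,0,0],
    [0.18,0.2,-2,0,0,0,0],
    [0.18,0.2,-2,0.5,0,0,0],
    [0.18,0,0,2,0,0,0],
    [0.18,0,0,3,0,0,0],
    [0.18,0,0,3,0,0,0],
    [0.18,0,0,3,0,0,0],
    [0.18,0,0,3,0,0,0],
    [0.18,0,0,3,0,0,0],
    [0.18,0,1,3,0,0,0],
    [0.18,0,3,2,0,0,0],
    [0.18,0,3,0,0,0,0],
    [0.18,0,2,0,0,0,0],
    [0.18,0,0,0,0,0,0],
    [0.18,0,0,0,0,0,0]
  ]
}}

```text
clock: 11.8
eef_pos: [635.3, 21.7, 234.2]
tool_rot: [-2.757, 1.569, 2.066]
force: [-0.3, -0.4, 0.0]
width: 15.3
```

```bash
python3 look.py f wrist
python3 - <<'E'
import cv2
i=cv2.imread("pics/f_wrist.png")[0:300,180:380]
cv2.imwrite("pics/f_c.png",cv2.resize(i,None,fx=2,fy=2,interpolation=2))
i=cv2.resize(i,None,fx=4,fy=4,interpolation=2); cv2.imwrite('pics/f_c1.png',i[:600]);cv2.imwrite('pics/f_c2.png',i[600:])
E
```

```text
6.35398181421496 [635.31868182  21.74946042 234.23632115] [-0.25612382 -0.4356193   0.01235599] 15.342424435244169 11.8
```

View pics/f_c1.png

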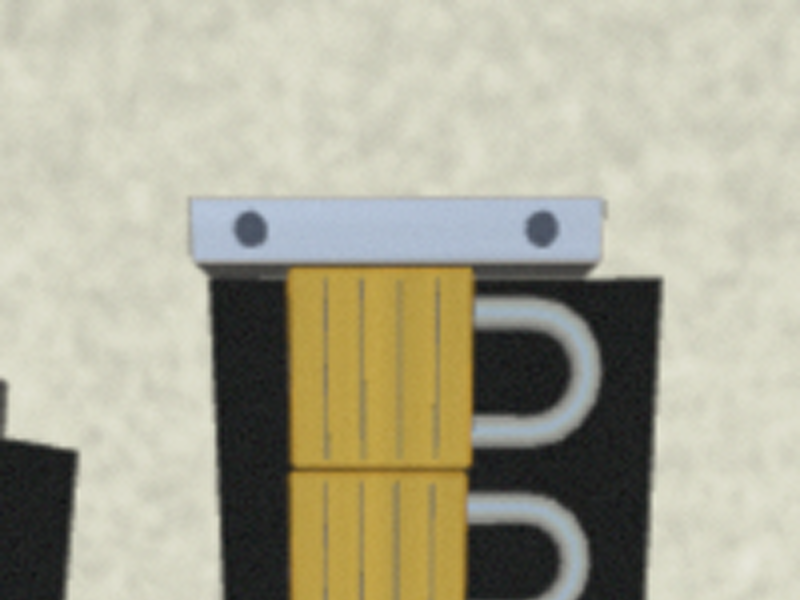

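View pics/f_c2.png

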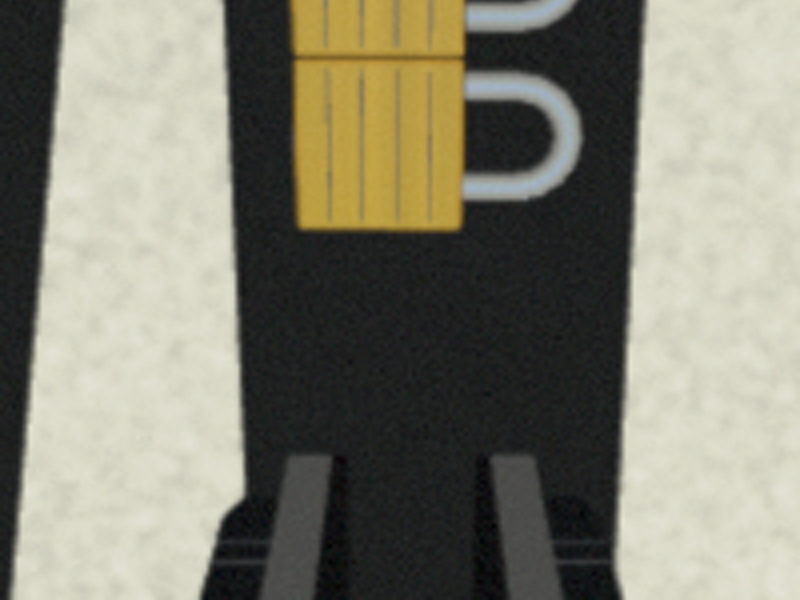

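The lead's front edge is against the bar (crop y≈266), the three locks are straight and touching on the mat, and the gripper is clear. I'll hand in.

```bash
python3 -c "
from cell import ctrl
print(ctrl.finish_job())"
```

```text
the job is handed in; nothing more can be done
None
```

I pushed the brass row about 100 mm along its mat until the lead lock met the stop, then backed off, lifted clear and handed in at about 12 s. The fingers were partly open, pressing on the tail lock's flat rear side, and I eased in a 0.6° turn to match the stop's angle.

- **Force:** it read about 4–6 N while sliding. At the stop the tool stopped advancing and the force rose to 11.4 N, so the lead lock is seated.
- **Final wrist view:** the lead's front edge is flush with the stop bar, and the three locks are straight, with only hairline seams, and on the mat. The gripper touches nothing.
- **Disagreements:** before the push, the scene and top cameras differed by about 3–6 mm, so I relied on the wrist camera. The top view was blocked by the arm during the push, and I did not use it for the final check.

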